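# Clamp and spot-mark a bracket blank on the magnet block

### The job

Lay the steel bracket blank flat on the magnet block, centred and lengthwise along it. Then change the magnet over from release to hold: bring the switch lever up to its centre off position, leave it there for one second, and go on all the way over to the other side. With the magnet on hold, take the spring-loaded centre punch from its stand, press it straight down inside the round black spot on the blank (not at its square window) until its spring snaps, and put it back in the stand, leaving the other things on the bench alone.

Things in the scene. Friction and masses are not known exactly. Their poses are not given: they have to be found in the camera images.
- blank_mid (a point): Loose bracket blank: bare steel plate 110 long (its y) x 45 wide (its x) x 10 thick, 0.37 kg (varies), lying on the bench. This point is its centre, half-way up. z up. A rectangular through window, 24 (x) by 18 (y) mm, is centred 36 mm from the centre towards -y; the black spot lies 25 mm from the centre towards +y. Either way round on the block is right.
- blank_spot (a point): Centre of the black layout spot on the blank's top face: a flat dark disc 16 mm across, 25 mm from the blank's centre towards its +y end, 5 mm above point blank_mid. Axes as the blank.
- block_top (a point): Magnet block, fixed: dark steel block 160 long (its y) x 100 wide (its x) x 32 high, top face crossed by thin brass lines that run across its width. This point is the centre of its flat top face; z up. The magnet itself is not felt: the blank just lies there by its weight.
- lever_knob (a point): Centre of the black ball knob, 34 mm across, at the end of the switch lever: 85 mm from the pivot, on a 10 mm steel stem. It can be pushed from the side, or pinched lightly from above with the fingers in the plane of swing (closing along the switch's x, one each side of the ball, tips about 10 below its centre) and led along its arc; pinched across that plane it slips out.
- lever_pivot (a point): Pivot of the changeover switch, on a fixed grey box 130 long (its x) x 90 wide (its y) x 55 high, with a 5 mm black plate on top. This point is at the centre of the box, 55 mm above the bench. The lever swings about this point's y axis; x and y are level, z up. The knob's centre lies at x = 85 sin(a), z = 85 cos(a) mm from here, where a is joint lever.
- lever (a joint): Angle a of the switch lever, rad: 0 upright (centre off), -0.6 the stop leaning to the switch's -x (release), +0.6 the stop leaning to +x (hold). It starts near the release stop. Stiff by friction: about 2 N at the knob, no springs or clicks, and it stays where it is left.
- punch_mid (a point): Loose spring-loaded centre punch, steel, 116 long, 0.25 kg (varies), upright in its stand, point down. This point is the centre of its dark grip, a cylinder 25 mm across and 52 long (26 either way from here); z runs up along the punch. Below the grip, from 26 to 34 below this point, is a collar 40 mm across, against which fingertips can press; then a nose 16 mm across, 40 long; then the point. The point's end is 90 below here. Its top is 26 above here.
- punch_point (a point): End of the punch's conical point, which slides up into the nose when pressed. z up along the punch. 90 mm below point punch_mid when not pressed.
- punch_tip (a joint): How far the punch's point is pressed in, m: 0 at rest, 0.014 at the hard stop. The force to press it rises evenly from 2 N at the start to 12 N at 0.009, where the hidden spring trips (snaps), and 17 N at the stop. The trip is not felt as a jolt, so press well past 0.009 (0.010 to 0.013 is good). It springs back out by itself when lifted.
- stand_hole (a point): Mouth of the hole in the punch's stand, a fixed plywood block 75 x 75 and 65 high; this point is on its top face, z up. The hole is vertical, 25 mm across and 62 deep; the punch's nose goes in and its collar rests on the rim, so point punch_mid is then 34 mm above this point, and there is about 4 mm of play each way.
- sleeve: Bystander: bare steel sleeve 72 across, 75 high, standing; origin under its centre.
- water: Bystander: water bottle 64 across, 200 high, standing; origin under its centre.
- gauge: Bystander: plug gauge standing on its 52 mm steel end, black handle 26 across, 120 high in all; origin under its centre.
Not all that is in view belongs to the job. What is meant by the part that bears block_top is not pink or turquoise, and is the larger of those in its own colour.

How it is judged:
On the way, in this order (a step that is already met when the one before it is completed fails the run):
1. the blank lies flat, centred and lengthwise on the magnet block, let go, with the switch still on release (x of blank_mid in the frame of block_top between -0.012 and 0.012 m and y of blank_mid in the frame of block_top between -0.015 and 0.015 m and z of blank_mid in the frame of block_top between 0.002 and 0.0075 m and angle between blank_mid's own z axis and vertical below 0.06 rad and angle between the y axis of blank_mid and the y axis of block_top, either way round below 0.15 rad and contact force between the fingers and blank below 0.3 N and linear speed of blank below 0.02 m/s and value of joint lever below -0.35 rad), for 0.2 s.
2. the lever stands at centre off (within 0.17 rad) for 0.8 s (value of joint lever between -0.17 and 0.17 rad and x of blank_mid in the frame of block_top between -0.012 and 0.012 m and y of blank_mid in the frame of block_top between -0.015 and 0.015 m and z of blank_mid in the frame of block_top between 0.002 and 0.0075 m and angle between blank_mid's own z axis and vertical below 0.06 rad and angle between the y axis of blank_mid and the y axis of block_top, either way round below 0.15 rad), for 0.8 s.
3. the lever is over on the hold side (value of joint lever above 0.5 rad and x of blank_mid in the frame of block_top between -0.012 and 0.012 m and y of blank_mid in the frame of block_top between -0.015 and 0.015 m and z of blank_mid in the frame of block_top between 0.002 and 0.0075 m and angle between blank_mid's own z axis and vertical below 0.06 rad and angle between the y axis of blank_mid and the y axis of block_top, either way round below 0.15 rad), for 0.2 s.
4. the punch, upright, snaps with its point inside the black spot (value of joint punch_tip above 0.009 m and horizontal distance between punch_point and blank_spot below 0.008 m and distance between punch_point and blank_spot below 0.01 m and angle between punch_mid's own z axis and vertical below 0.2 rad and value of joint lever above 0.45 rad), for 0.02 s.
At the end, for the whole second after the job is handed in: Blank flat on the block, centre within 12 mm across and 15 mm along, square within 0.15 rad; lever past 0.45 rad on the hold side; punch at rest, upright within 0.1 rad, in its stand with collar on the rim (4 mm) and within 8 mm of the hole's axis, its point out; all let go (x of blank_mid in the frame of block_top between -0.012 and 0.012 m and y of blank_mid in the frame of block_top between -0.015 and 0.015 m and z of blank_mid in the frame of block_top between 0.002 and 0.0075 m and angle between blank_mid's own z axis and vertical below 0.06 rad and angle between the y axis of blank_mid and the y axis of block_top, either way round below 0.15 rad and value of joint lever above 0.45 rad and horizontal distance between punch_mid and stand_hole below 0.008 m and z of punch_mid in the frame of stand_hole below 0.038 m and angle between punch_mid's own z axis and vertical below 0.1 rad and value of joint punch_tip below 0.003 m and linear speed of each of punch, blank below 0.02 m/s); the robot touches nothing.
It fails at once if the lever leaves the release side before the blank is on the magnet block, or the blank is taken off it later (value of joint lever above -0.3 rad and distance between blank_mid and block_top above 0.035 m).
It fails at once if the punch is snapped away from the black spot, or with the magnet not on hold (value of joint punch_tip above 0.009 m and (value of joint lever below 0.4 rad or distance between punch_point and blank_spot above 0.014 m)).
It fails at once if the steel sleeve is pushed more than 20 mm or tipped (distance of sleeve from where it was at the start of the episode above 0.02 m or angle between sleeve's own z axis and vertical above 0.3 rad).
It fails at once if the water bottle is pushed more than 20 mm or tipped (distance of water from where it was at the start of the episode above 0.02 m or angle between water's own z axis and vertical above 0.3 rad).
It fails at once if the plug gauge is pushed more than 20 mm or tipped (distance of gauge from where it was at the start of the episode above 0.02 m or angle between gauge's own z axis and vertical above 0.3 rad).
It also fails if it takes over 66 s, if anything falls off the work surface, if the arm or the gripper's body presses on something with over 40 N, if the wrist force passes 120 N, or if a joint passes its speed limit or range.

### The arm

A 6-joint arm with a two-finger parallel gripper is mounted at the origin on the work surface. World frame = base frame: x ahead of the robot, y to its left, z up, the work surface at z = 0. Lengths are in m, angles in rad, forces in N, time in s.
With the tool pointing down it reaches from about 0.35 to 0.85 m from the base axis. Payload 8.1 kg.
Tool frame: the origin (TCP) lies on the mounting face of the last link; the fingertips stand 186 mm ahead of it and the grasp point (between the pads) lies 167 mm ahead of it; z points along the fingers, y is the line along which they close (so a half turn about z gives the same grasp; the last joint's range is limited). The gripper opens to 93 mm and grips with 3 to 60 N. Pads are 15 mm wide; open, the fingers measure 128 mm over their backs; the gripper's body (75 mm by 188 mm) begins 65 mm behind the grasp point.
Start: joints at [1.031, 0.13, 1.488, -0, 1.523, -0.085], TCP at [0.264, 0.539, 0.405] pointing down, gripper open.
Joint ranges: [-2.96, 2.96], [-0.89, 2.26], [0.02, 2.5], [-1.34, 4.48], [0, 2.73], [-2.66, 2.66]. Speed limits (rad/s): [2.39, 2.39, 2.79, 3.14, 3.14, 3.14].

### API

Orientations are given as a rotation vector (axis times angle).
In Python, from plant import read_state, read_camera, camera_params, close_job gives the robot as it stands. The module is installed in compiled form; this text tells all that it offers.
- The arm moves only by the tool servo_tool, never from a script. Its argument "increments" is a list of rows, each an object with "slide": the shift along the tool's x, y, z in mm, a list of three; "dr": the turn, a rotation vector about the tool's x, y, z in rad, a list of three; "jaw": the closure, from 0 (fully open) to 1 (shut). In form: [{"slide": [x, y, z], "dr": [ax, ay, az], "jaw": jaw}, ...]. A call has 1 to 20 rows; each row is the pose to reach, as a shift and turn from the pose commanded when the call began, along the tool's axes at that moment; what a row does not reach only later rows make up. A row lasts 1/10 s, in which the tool goes at most 50 mm and 8.59 degrees, less where a joint would pass 70% of its speed; a pose out of reach is approached as far as the arm can. A call with a gripper value outside its range is refused whole. The fingers move at their own pace and stop on an object; "force" is the grip in N (left out, the last holds). Time passes only in rows, so rows that repeat a pose let the fingers close. It gives the time, the measured TCP pose, the force, the opening and the grip force at its end, in the units of the state.
- read_state(): the state, without advancing time (a new reading comes with each control period).
- read_camera(name): name is "side" or "top" or "wrist"; returns (picture, depth): 400x640x3 uint8, red, green, blue; 400x640 float32, m along the optical axis (not along the pixel's ray), 0 where there is no reading.
- camera_params(name): a dict with "fx", "fy", "cx", "cy" (pixels), "rvec" (rotation vector, rad) and "tvec" (3), from world to camera coordinates, as OpenCV has them. Camera axes: x right, y down, z forward; pixel columns grow to the right and rows downward; lengths in m; the calibration is good to about 2 mm. A picture is of the moment at which its call begins: read the wrist's pose just before it. camera_params takes no time and is no camera call; for the wrist camera it gives the pose at the moment of the call.
- close_job(): hands the job in; it is judged then, once.
The state is a dict: "t": time; "q": joint angles; "dq": joint speeds; "joint_torque": joint torques, N m; "tool_pos": TCP position; "orientation": TCP orientation; "force": force on the tool from outside, world axes, zero at the start; "wrist_torque": the same for the moment, N m; "opening": finger opening in m; "gripper_force": force on a finger pad.
Only numpy, scipy, OpenCV 4.12 (cv2) and the standard library are available. Lean on these libraries where they do the work, as an engineer would, in place of code of your own. Each camera call takes 0.05 s, during which the arm holds its last target. There are 200 camera calls.

## Working session

There is one attempt and no reset: what is moved stays moved. The work goes in short steps, Python scripts to look and compute and a tool call to move; the robot and the scene stay as the last step left them, time stands still between calls to the robot, and variables do not carry over. Pictures are saved under pics/ and viewed, at most 10 in all, crops included, and the job is handed in when it is done.

Besides the shell and the picture viewer there is one more tool, called after "Request:" as name([rows], argument=value, ...), one row to a line, values as JSON. servo_tool: Moves the arm, as the interface text tells. Its arguments: {"type":"object","properties":{"increments":{"type":"array"},"force":{"type":"number"}},"required":["increments"]}

```bash
mkdir -p pics; cat > h.py <<'E'
import numpy as np, cv2
from scipy.spatial.transform import Rotation as R
from plant import read_state, read_camera, camera_params, close_job
def grab(n):
    p=camera_params(n); im,d=read_camera(n)
    return im,d,p
def world(d,p):
    v,u=np.mgrid[0:d.shape[0],0:d.shape[1]]
    c=np.stack([(u-p['cx'])/p['fx']*d,(v-p['cy'])/p['fy']*d,d],-1)
    M=R.from_rotvec(np.ravel(p['rvec'])).as_matrix()
    return (c-np.ravel(p['tvec']))@M   # M^T (c-t)
E
python3 - <<'E'
from h import *
s=read_state(); print(s['tool_pos'],s['orientation'],s['opening'],s['t'])
for n in ['top','side']:
    im,d,p=grab(n); np.savez(n+'0.npz',im=im,d=d,W=world(d,p))
    print(n,p)
    cv2.imwrite(f'pics/{n}0.png',im[...,::-1])
E
```

```text
[0.26341937 0.53883652 0.40370644] [-7.08047290e-01 -3.06017301e+00  2.69526132e-03] 0.0930002272462596 0.0
top {'fx': 418.31851163018257, 'fy': 418.31851163018257, 'cx': 320.7320639923607, 'cy': 192.61814457167057, 'rvec': array([ 2.16257789, -2.18974464,  0.09951633]), 'tvec': array([0.04607218, 0.59690023, 1.38053882])}
side {'fx': 426.0429469207349, 'fy': 426.0429469207349, 'cx': 331.3468424231253, 'cy': 201.72090694616492, 'rvec': array([ 1.99570449, -0.73753345,  0.45037702]), 'tvec': array([-0.40326434,  0.2979475 ,  0.77862772])}
```

View pics/top0.png

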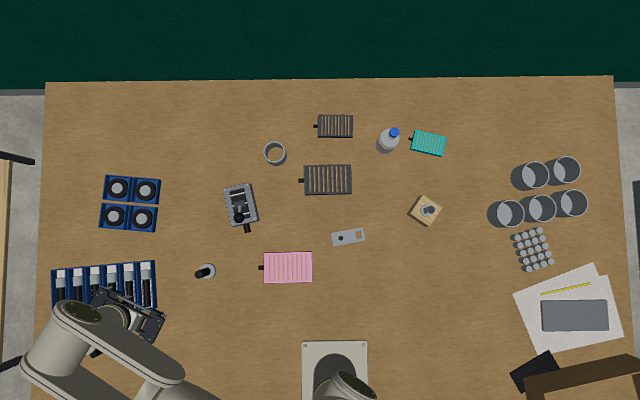

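View pics/side0.png

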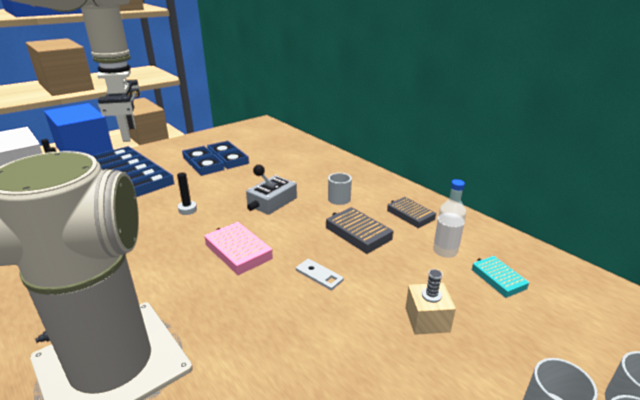

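Top view: there are four block candidates: dark small (335,126), dark large (328,180), pink (288,267) and turquoise (428,143). The dark one at (328,180) fits, being neither pink nor turquoise and the larger of its colour. The blank is at (348,237) with its spot at about (337,238), the switch at (241,206), the punch in its stand at (427,210), the sleeve at (275,153), the bottle at (389,138) and the gauge at (205,271).

```bash
python3 - <<'E'
from h import *
z=np.load('top0.npz'); im,d,W=z['im'],z['d'],z['W']
cv2.imwrite('pics/crop.png',cv2.resize(im[110:290,190:450],None,fx=3,fy=3,interpolation=cv2.INTER_CUBIC)[...,::-1])
def rect(name,box,lo,hi):
    u0,v0,u1,v1=box; w=W[v0:v1,u0:u1].reshape(-1,3); m=(w[:,2]>lo)&(w[:,2]<hi); w=w[m]
    c,sz,a=cv2.minAreaRect(w[:,:2].astype(np.float32)*1000)
    print(name,len(w),np.round(c,1),np.round(sz,1),round(a,2),'z',np.round(np.percentile(w[:,2],[5,50,95]),4))
print('bench',np.median(W[250:290,400:480,2]))
rect('block',(295,155,360,205),.022,.045)
rect('smallblock',(310,105,360,145),.015,.045)
rect('blank',(325,222,372,252),.004,.02)
rect('stand',(400,185,450,235),.055,.075)
rect('punchtop',(400,185,450,235),.11,.16)
rect('collar',(400,185,450,235),.067,.08)
rect('switchbox',(215,175,270,240),.045,.065)
rect('knob',(215,175,270,240),.12,.17)
rect('gauge',(190,255,225,285),.08,.14)
rect('sleeve',(255,135,295,170),.06,.09)
rect('water',(370,115,405,160),.1,.23)
E
```

```text
bench -0.0009291964079874409
block 1412 [643.4  22.1] [100.7 171.7] 0.83 z [0.0266 0.0315 0.0365]
smallblock 787 [828.   -4.6] [133.8  75.5] 88.81 z [0.0188 0.0238 0.0287]
blank 451 [450.8 -52.2] [157.4  95.6] 87.37 z [0.0044 0.0092 0.0147]
stand 446 [ 533.1 -302.4] [75.7 75.8] 54.13 z [0.0593 0.0646 0.0714]
punchtop 64 [ 533.2 -302.4] [24.9 25.1] 89.16 z [0.1185 0.1242 0.1294]
collar 111 [ 534.8 -302.1] [71.3 70.5] 56.96 z [0.0671 0.0694 0.0774]
switchbox 894 [560.7 306.3] [129.4  90.6] 12.64 z [0.0503 0.0563 0.0629]
knob 94 [515.4 295.8] [31.3 31.4] 0.62 z [0.1278 0.1373 0.1452]
gauge 84 [342. 420.] [24.3 24. ] 41.63 z [0.0864 0.1172 0.1227]
sleeve 131 [730.4 191.5] [70.7 68.9] 4.07 z [0.0624 0.0739 0.0785]
water 350 [ 759.7 -178.6] [62.  55.4] 51.67 z [0.1132 0.1389 0.201 ]
```

View pics/crop.png

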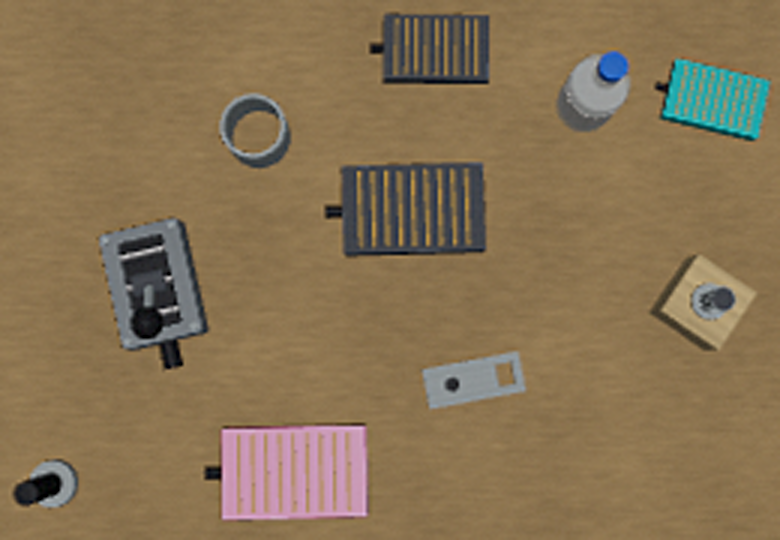

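The crop confirms the large dark block at (415,209) in the crop as the target. The blank's spot is at (452,384), its window at (505,374), and the lever knob at (146,320) leans to the near side.

```bash
cat >> h.py <<'E'
def fit(im,W,box,mask,name):
    u0,v0,u1,v1=box; m=mask[v0:v1,u0:u1].astype(np.uint8)
    n,l,st,_=cv2.connectedComponentsWithStats(m); k=1+np.argmax(st[1:,4]); m=(l==k)
    w=W[v0:v1,u0:u1][m]
    c,sz,a=cv2.minAreaRect(w[:,:2].astype(np.float32)*1000)
    print(name,len(w),np.round(c,1),np.round(sz,1),round(a,2),'z',round(float(np.median(w[:,2])),4)); return c,sz,a
E
python3 - <<'E'
from h import *
z=np.load('top0.npz'); im,d=z['im'],z['d']
p=camera_params('top'); 
M=R.from_rotvec(p['rvec']).as_matrix(); C=-M.T@p['tvec']
def plane(zp):
    v,u=np.mgrid[0:400,0:640]; r=np.stack([(u-p['cx'])/p['fx'],(v-p['cy'])/p['fy'],np.ones(u.shape)],-1)@M
    return C+r*((zp-C[2])/r[...,2])[...,None]
i=im.astype(int); sat=i.max(-1)-i.min(-1)
# blank outline
P=plane(.010); bl=(sat<28)&(i.max(-1)>110)
fit(im,P,(325,222,372,252),bl,'blank')
dk=(i.max(-1)<80); fit(im,P,(331,232,343,244),dk,'spot'); 
b=P[232:244,331:343][dk[232:244,331:343]]; print('spot mean',b.mean(0))
P=plane(.032)
mk=(W:=z['W'])[...,2]>.022
mk=cv2.morphologyEx(mk.astype(np.uint8),cv2.MORPH_OPEN,np.ones((9,9)))
fit(im,P,(295,155,360,205),mk,'block')
P=plane(.065); 
mk=(W[...,2]>.057)&(W[...,2]<.09); fit(im,P,(400,185,450,235),mk,'stand')
print(i[237,345],i[238,337],i[235,359])
E
```

```text
blank 385 [449.9 -49.7] [ 45.5 110. ] 10.01 z 0.01
spot 13 [446.2 -26.2] [10.1 10.1] 89.28 z 0.01
spot mean [ 0.44578091 -0.02577538  0.01      ]
block 1407 [643.2  16. ] [ 99.9 158.9] 0.88 z 0.032
stand 456 [ 532.9 -301.6] [75.3 75.9] 54.6 z 0.065
[144 151 153] [151 158 160] [141 115  76]
```

```bash
cat >> h.py <<'E'
def plan(x,y,z,yaw,off=0.167):
    """x,y,z in mm: where the point off m ahead of TCP must be; yaw deg: world direction of tool y (mod 180); tool down"""
    s=read_state(); R0=R.from_rotvec(s['orientation']); best=None
    for k in (0,180):
        a=np.radians(yaw+k); ty=np.array([np.cos(a),np.sin(a),0]); tz=np.array([0,0,-1.]); tx=np.cross(ty,tz)
        R1=R.from_matrix(np.stack([tx,ty,tz],1)); dr=(R0.inv()*R1).as_rotvec()
        if best is None or np.linalg.norm(dr)<np.linalg.norm(best[0]): best=(dr,tz)
    dr,tz=best; p=np.array([x,y,z])/1000-tz*off
    print('slide',np.round(R0.inv().apply(p-s['tool_pos'])*1000,1),'dr',np.round(dr,4),'| world d',np.round((p-s['tool_pos'])*1000,1),'q6',np.round(s['q'][5],2),'t',round(s['t'],2),'F',np.round(s['force'],1),'open',round(s['opening'],4))
E
python3 -c "
from h import *
plan(450,-50,120,10); print(R.from_rotvec(read_state()['orientation']).as_matrix().round(3))"
```

```text
slide [-426.3 -446.8  117.5] dr [-1.600e-03  6.000e-04  9.415e-01] | world d [ 186.6 -588.8 -116.8] q6 -0.09 t 0.1 F [0.3 0.4 0.6] open 0.0929
[[-0.898  0.439 -0.001]
 [ 0.439  0.898 -0.001]
 [ 0.    -0.002 -1.   ]]
```

Request:
servo_tool([
  {"slide": [-213,-223,0],"dr": [0,0,0.5],"jaw": 0},
  {"slide": [-213,-223,0],"dr": [0,0,0.5],"jaw": 0},
  {"slide": [-213,-223,0],"dr": [0,0,0.5],"jaw": 0},
  {"slide": [-213,-223,0],"dr": [0,0,0.5],"jaw": 0},
  {"slide": [-426,-447,117],"dr": [0,0,0.94],"jaw": 0.2},
  {"slide": [-426,-447,117],"dr": [0,0,0.94],"jaw": 0.2},
  {"slide": [-426,-447,117],"dr": [0,0,0.94],"jaw": 0.2},
  {"slide": [-426,-447,117],"dr": [0,0,0.94],"jaw": 0.2},
  {"slide": [-426,-447,117],"dr": [0,0,0.94],"jaw": 0.2},
  {"slide": [-426,-447,117],"dr": [0,0,0.94],"jaw": 0.2},
  {"slide": [-426,-447,117],"dr": [0,0,0.94],"jaw": 0.2},
  {"slide": [-426,-447,117],"dr": [0,0,0.94],"jaw": 0.2},
  {"slide": [-426,-447,117],"dr": [0,0,0.94],"jaw": 0.2},
  {"slide": [-426,-447,117],"dr": [0,0,0.94],"jaw": 0.2},
  {"slide": [-426,-447,117],"dr": [0,0,0.94],"jaw": 0.2},
  {"slide": [-426,-447,117],"dr": [0,0,0.94],"jaw": 0.2},
])

```text
t: 1.7
tool_pos: [0.4497, -0.0489, 0.2878]
orientation: [-2.017, -2.408, -0.0]
force: [0.3, -0.1, -0.7]
opening: 0.0748
gripper_force: 0.0
```

```bash
python3 - <<'E'
from h import *
plan(450,-50,22,10)
im,d,p=grab('wrist'); cv2.imwrite('pics/w1.png',im[...,::-1])
# project expected blank centre/spot with wrist calibration
for q in ([.450,-.050,.01],[.4457,-.0254,.01]):
    print(cv2.projectPoints(np.array([q]),p['rvec'],p['tvec'],np.array([[p['fx'],0,p['cx']],[0,p['fy'],p['cy']],[0,0,1]]),None)[0].ravel())
E
```

```text
slide [-1.1  0.1 98.8] dr [-0.0002 -0.0004  0.0019] | world d [  0.3  -1.1 -98.8] q6 -0.4 t 1.7 F [ 0.3 -0.1 -0.7] open 0.0748
[319.82917518 196.56474956]
[319.88588728 166.68502776]
```

View pics/w1.png

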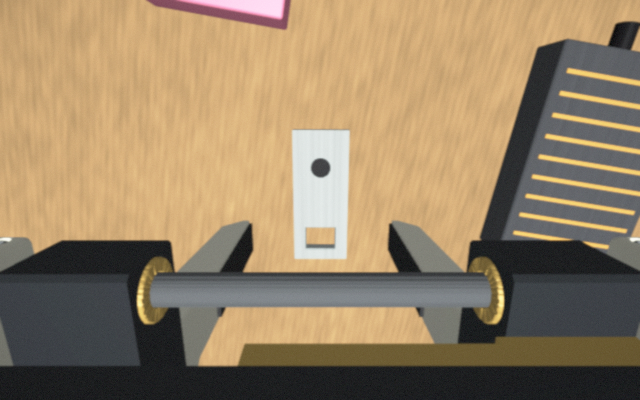

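The wrist view shows the blank from (292,130) to (348,258) with its spot at (320,167). That matches the prediction, so I'm descending.

Request:
servo_tool([
  {"slide": [-1,0,45],"dr": [0,0,0],"jaw": 0.2},
  {"slide": [-1,0,80],"dr": [0,0,0],"jaw": 0.2},
  {"slide": [-1,0,99],"dr": [0,0,0],"jaw": 0.2},
  {"slide": [-1,0,99],"dr": [0,0,0],"jaw": 0.2},
  {"slide": [-1,0,99],"dr": [0,0,0],"jaw": 0.6},
  {"slide": [-1,0,99],"dr": [0,0,0],"jaw": 0.7},
  {"slide": [-1,0,99],"dr": [0,0,0],"jaw": 0.7},
  {"slide": [-1,0,99],"dr": [0,0,0],"jaw": 0.7},
  {"slide": [-1,0,99],"dr": [0,0,0],"jaw": 0.7},
  {"slide": [-1,0,75],"dr": [0,0,0],"jaw": 0.7},
  {"slide": [-1,0,40],"dr": [0,0,0],"jaw": 0.7},
  {"slide": [-1,0,0],"dr": [0,0,0],"jaw": 0.7},
  {"slide": [-1,0,0],"dr": [0,0,0],"jaw": 0.7},
], force=30)

```text
t: 3.05
tool_pos: [0.452, -0.0511, 0.2933]
orientation: [2.013, 2.402, 0.006]
force: [1.6, -0.3, -3.2]
opening: 0.0447
gripper_force: 30.0
```

```bash
python3 - <<'E'
from h import *
plan(643,16,100,0.9)
im,d,p=grab('wrist'); W=world(d,p)
i=im.astype(int); sat=i.max(-1)-i.min(-1)
m=(d>0.05)&(sat<30)&(i.max(-1)>130); 
fit(im,W,(250,60,400,265),m,'blank')
s=read_state(); print(s['tool_pos'],s['gripper_force'])
cv2.imwrite('pics/w2.png',im[...,::-1])
E
```

```text
slide [ 32.8 199.6  27.7] dr [0.0083 0.0027 0.1602] | world d [191.   67.1 -26.3] q6 -0.4 t 3.05 F [ 1.6 -0.3 -3.2] open 0.0447
blank 12142 [456.3 -58.3] [ 78.4 124.6] 10.14 z 0.1138
[ 0.45114146 -0.0509536   0.29041667] 29.998275339603424
```

Request:
servo_tool([
  {"slide": [8,50,0],"dr": [0,0,0.08],"jaw": 0.7},
  {"slide": [16,90,0],"dr": [0,0,0.16],"jaw": 0.7},
  {"slide": [25,130,10],"dr": [0,0,0.16],"jaw": 0.7},
  {"slide": [30,170,20],"dr": [0,0,0.16],"jaw": 0.7},
  {"slide": [33,190,26],"dr": [0,0,0.16],"jaw": 0.7},
  {"slide": [33,200,26],"dr": [0,0,0.16],"jaw": 0.7},
  {"slide": [33,200,26],"dr": [0,0,0.16],"jaw": 0.7},
  {"slide": [33,200,26],"dr": [0,0,0.16],"jaw": 0.7},
])

```text
t: 3.9
tool_pos: [0.6402, 0.0168, 0.2595]
orientation: [-2.202, -2.237, 0.004]
force: [-0.2, 0.6, -3.7]
opening: 0.0443
gripper_force: 30.0
```

```bash
python3 - <<'E'
from h import *
plan(643,16,54,0.9)
im,d,p=grab('wrist'); cv2.imwrite('pics/w2.png',im[...,::-1])
s=read_state(); print(s['tool_pos'])
K=np.array([[p['fx'],0,p['cx']],[0,p['fy'],p['cy']],[0,0,1]])
Rt=R.from_rotvec(s['orientation'])
for n,q in (('blank ctr top',s['tool_pos']+Rt.apply([0,0,.186-.007])),('block +y end',[.643-.0013,.016+.08,.032]),('corner',[.592,.095,.032]),('corner2',[.691,.097,.032])):
    print(n,cv2.projectPoints(np.array([q]),p['rvec'],p['tvec'],K,None)[0].ravel())
E
```

```text
slide [-0.8  2.9 38.5] dr [-0.0037 -0.0001  0.0003] | world d [  2.8  -0.8 -38.5] q6 -0.07 t 3.9 F [-0.2  0.6 -3.7] open 0.0443
[0.64016804 0.01667589 0.26014842]
blank ctr top [320.16201116 244.85726446]
block +y end [325.60121974  92.00664317]
corner [244.5734301   92.48540692]
corner2 [406.15742245  91.51693804]
```

View pics/w2.png

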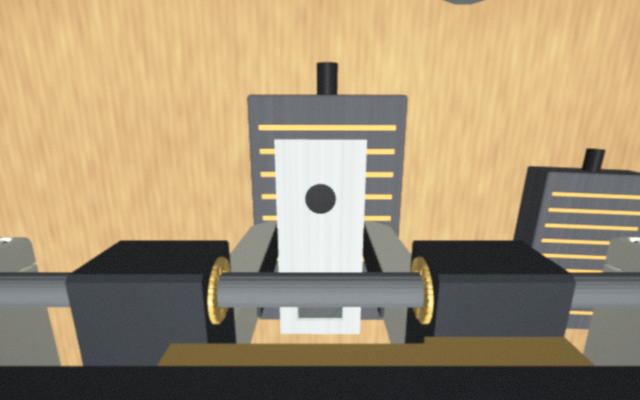

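The wrist view shows the blank's spot at (320,199) and the block's far edge from (249,95) to (407,95). This puts the block about 1.5 mm further in x and 2 mm less in y than predicted, so I'll correct for that and lower.

Request:
servo_tool([
  {"slide": [-2,4,15],"dr": [-0.003,0,0],"jaw": 0.7},
  {"slide": [-2,4,28],"dr": [-0.003,0,0],"jaw": 0.7},
  {"slide": [-2,4,34],"dr": [-0.003,0,0],"jaw": 0.7},
  {"slide": [-2,4,37],"dr": [-0.003,0,0],"jaw": 0.7},
  {"slide": [-2,4,37],"dr": [-0.003,0,0],"jaw": 0.7},
])

```text
t: 4.45
tool_pos: [0.6448, 0.0149, 0.2238]
orientation: [2.203, 2.238, 0.002]
force: [-0.0, 0.3, -3.7]
opening: 0.0446
gripper_force: 30.0
```

```bash
python3 - <<'E'
from h import *
plan(644,15,54,0.9)
E
```

```text
slide [ 0.1 -0.8  2.8] dr [ 0.0015 -0.0001  0.0002] | world d [-0.8  0.1 -2.8] q6 -0.07 t 4.45 F [-0.   0.3 -3.7] open 0.0446
```

Request:
servo_tool([
  {"slide": [0,0,1],"dr": [0,0,0],"jaw": 0.7},
  {"slide": [0,0,2],"dr": [0,0,0],"jaw": 0.7},
  {"slide": [0,0,2.5],"dr": [0,0,0],"jaw": 0.7},
  {"slide": [0,0,2.5],"dr": [0,0,0],"jaw": 0.7},
])

```text
t: 4.85
tool_pos: [0.6453, 0.015, 0.2225]
orientation: [2.202, 2.238, 0.004]
force: [-0.3, -0.3, -4.2]
opening: 0.0443
gripper_force: 30.0
```

Request:
servo_tool([
  {"slide": [0,0,1],"dr": [0,0,0],"jaw": 0.7},
  {"slide": [0,0,2],"dr": [0,0,0],"jaw": 0.7},
  {"slide": [0,0,2],"dr": [0,0,0],"jaw": 0.7},
])

```text
t: 5.15
tool_pos: [0.6454, 0.0149, 0.2211]
orientation: [2.202, 2.237, 0.004]
force: [-3.7, 0.9, 3.7]
opening: 0.0445
gripper_force: 30.0
```

Request:
servo_tool([
  {"slide": [0,0,0],"dr": [0,0,0],"jaw": 0.45},
  {"slide": [0,0,0],"dr": [0,0,0],"jaw": 0.3},
  {"slide": [0,0,0],"dr": [0,0,0],"jaw": 0.3},
  {"slide": [0,0,-40],"dr": [0,0,0],"jaw": 0.3},
  {"slide": [0,0,-90],"dr": [0,0,0],"jaw": 0.3},
  {"slide": [0,0,-140],"dr": [0,0,0],"jaw": 0.3},
  {"slide": [0,0,-140],"dr": [0,0,0],"jaw": 0.3},
])

```text
t: 5.85
tool_pos: [0.6471, 0.0148, 0.3705]
orientation: [2.194, 2.23, 0.019]
force: [1.0, -0.5, -0.1]
opening: 0.0649
gripper_force: 0.0
```

```bash
python3 - <<'E'
from h import *
im,d,p=grab('wrist'); cv2.imwrite('pics/w3.png',im[...,::-1]); W=world(d,p); np.savez('w3.npz',im=im,W=W,d=d)
plan(518,296,195,12.6)
i=im.astype(int); sat=i.max(-1)-i.min(-1)
fit(im,W,(180,40,460,265),(sat<30)&(i.max(-1)>150)&(abs(W[...,2]-.042)<.012),'blank')
m=(abs(W[...,2]-.035)<.012); m=cv2.morphologyEx(m.astype(np.uint8),cv2.MORPH_OPEN,np.ones((35,35)))
fit(im,W,(180,20,460,265),m,'block')
m=(abs(W[...,2]-.044)<.012)&(i.max(-1)<75)&cv2.erode(((abs(W[...,2]-.042)<.012)).astype(np.uint8),np.ones((3,3))).astype(bool)
fit(im,W,(280,100,360,240),m,'spot')
E
```

```text
slide [ 283.2 -123.9    2.5] dr [ 0.0132  0.0021 -0.2038] | world d [-128.4  281.2   -4.4] q6 -0.07 t 5.9 F [-0.8  0.3 -0.8] open 0.065
blank 4575 [645.5  13.8] [ 49.1 112.4] 0.99 z 0.0416
block 2729 [666.8  69.3] [51.7 50.5] 0.72 z 0.032
spot 6 [647.   40.4] [1.5 4.1] 46.81 z 0.0414
```

View pics/w3.png

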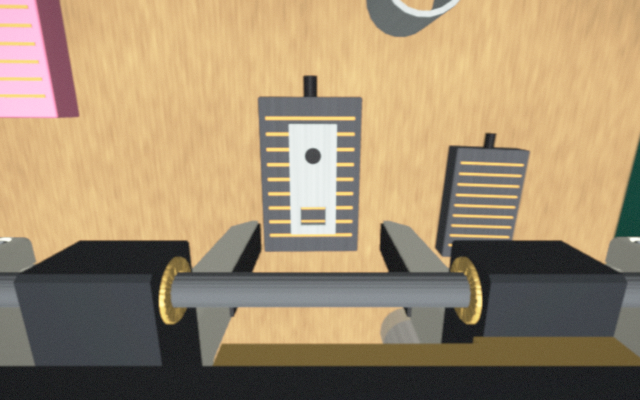

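The wrist view shows the blank lying on the block, with block corners at (259,97), (361,97), (357,250), (265,250) and the blank from (288,123) to (337,235). I'll check the centring along y numerically.

```bash
python3 - <<'E'
from h import *
z=np.load('w3.npz'); im=z['im']; p=camera_params('wrist'); print(read_state()['t'])
M=R.from_rotvec(p['rvec']).as_matrix(); C=-M.T@p['tvec']
def pl(u,v,zp):
    r=np.array([(u-p['cx'])/p['fx'],(v-p['cy'])/p['fy'],1])@M; return np.round((C+r*(zp-C[2])/r[2])*1000,1)
i=im.astype(int); g=i.max(-1); 
m=(g>150)&((i.max(-1)-i.min(-1))<30); m[:100]=0; m[245:]=0; m[:,:280]=0; m[:,345:]=0
cs=cv2.boxPoints(cv2.minAreaRect(np.argwhere(m)[:,::-1].astype(np.float32)))
b=[pl(u,v,.042)for u,v in cs]; print('blank',b,np.mean(b,0))
b=[pl(u,v,.032) for u,v in ((258.5,96.5),(361.5,97),(357.5,250.5),(264.5,250.5))]; print('block',b,np.mean(b,0))
print('spot',pl(313,156,.042))
# side cam check / settled tool
plan(518,296,195,12.6)
E
```

```text
5.9
blank [array([614.9, -41.9,  42. ]), array([617.5,  70.5,  42. ]), array([665.8,  70.7,  42. ]), array([667.7, -42. ,  42. ])] [641.475  14.325  42.   ]
block [array([592.6,  93.8,  32. ]), array([688.5,  94.8,  32. ]), array([691.5, -60.6,  32. ]), array([593.8, -61.4,  32. ])] [641.6   16.65  32.  ]
spot [643.8  40.3  42. ]
slide [ 283.2 -123.9    2.5] dr [ 0.0132  0.0021 -0.2038] | world d [-128.4  281.2   -4.4] q6 -0.07 t 5.9 F [-0.8  0.3 -0.8] open 0.065
```

Block and blank centres agree within 3 mm, so the placement is good. Next is the lever.

Request:
servo_tool([
  {"slide": [140,-63,2],"dr": [0.013,0.002,-0.1],"jaw": 0.1},
  {"slide": [140,-63,2],"dr": [0.013,0.002,-0.1],"jaw": 0.1},
  {"slide": [140,-63,2],"dr": [0.013,0.002,-0.1],"jaw": 0.1},
  {"slide": [281,-126,2],"dr": [0.013,0.002,-0.204],"jaw": 0.1},
  {"slide": [281,-126,2],"dr": [0.013,0.002,-0.204],"jaw": 0.1},
  {"slide": [281,-126,2],"dr": [0.013,0.002,-0.204],"jaw": 0.1},
  {"slide": [281,-126,2],"dr": [0.013,0.002,-0.204],"jaw": 0.1},
  {"slide": [281,-126,2],"dr": [0.013,0.002,-0.204],"jaw": 0.1},
  {"slide": [281,-126,2],"dr": [0.013,0.002,-0.204],"jaw": 0.1},
])

```text
t: 6.8
tool_pos: [0.5146, 0.2931, 0.3569]
orientation: [-1.959, -2.445, 0.012]
force: [-0.4, -0.5, -0.2]
opening: 0.0837
gripper_force: 0.0
```

```bash
python3 - <<'E'
from h import *
im,d,p=grab('wrist'); W=world(d,p); i=im.astype(int)
m=(i.max(-1)<90)&(abs(W[...,2]-.135)<.02); 
c,sz,a=fit(im,W,(200,60,440,270),m,'knob')
m=(abs(W[...,2]-.055)<.008); fit(im,W,(100,0,500,270),m,'box')
cv2.imwrite('pics/w4.png',im[...,::-1])
plan(515.4,295.8,135,12.6)
E
```

```text
knob 1832 [515.8 296.8] [32.4 30.6] 13.55 z 0.1378
box 10503 [561.8 306. ] [129.7  89.3] 12.98 z 0.0553
slide [ 2.9  1.7 55.1] dr [-0.0106 -0.0019 -0.0011] | world d [  0.5   3.2 -55.1] q6 0.21 t 6.85 F [-1.   0.6  0.1] open 0.0833
```

View pics/w4.png

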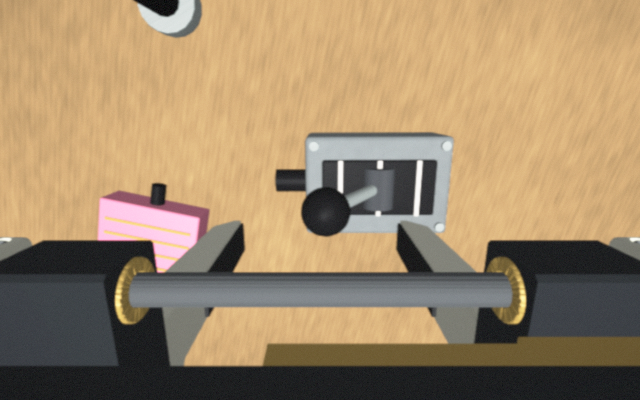

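The wrist view shows the knob at (326,211) leaning towards the cable side and the box pivot at about (380,180), between the fingers at (240,240) and (400,240).

Request:
servo_tool([
  {"slide": [3.5,1.5,30],"dr": [-0.01,0,0],"jaw": 0.1},
  {"slide": [3.5,1.5,55],"dr": [-0.01,0,0],"jaw": 0.1},
  {"slide": [3.5,1.5,55],"dr": [-0.01,0,0],"jaw": 0.3},
  {"slide": [3.5,1.5,55],"dr": [-0.01,0,0],"jaw": 0.5},
  {"slide": [3.5,1.5,55],"dr": [-0.01,0,0],"jaw": 0.6},
  {"slide": [3.5,1.5,55],"dr": [-0.01,0,0],"jaw": 0.7},
  {"slide": [3.5,1.5,55],"dr": [-0.01,0,0],"jaw": 0.7},
], force=4)

```text
t: 7.55
tool_pos: [0.515, 0.2977, 0.3043]
orientation: [-1.964, -2.451, -0.006]
force: [1.0, -0.8, 0.4]
opening: 0.0485
gripper_force: 0.0
```

```bash
python3 - <<'E'
from h import *
plan(561.5,306.1,149,12.8); plan(515.8,295.8,135,12.8); print(read_state()['gripper_force'])
E
```

```text
slide [ -1.9  47.3 -11.6] dr [ 0.0024 -0.0031 -0.0036] | world d [46.5  8.4 11.7] q6 0.22 t 7.55 F [ 1.  -0.8  0.4] open 0.0485
slide [-2.   0.4  2.3] dr [ 0.0024 -0.0031 -0.0036] | world d [ 0.8 -1.9 -2.3] q6 0.22 t 7.55 F [ 1.  -0.8  0.4] open 0.0485
0.0
```

Still closing (the fingers are slow), so I'll wait and correct slightly.

Request:
servo_tool([
  {"slide": [-2,0,2],"dr": [0,0,0],"jaw": 0.7},
  {"slide": [-2,0,2],"dr": [0,0,0],"jaw": 0.7},
  {"slide": [-2,0,2],"dr": [0,0,0],"jaw": 0.7},
  {"slide": [-2,0,2],"dr": [0,0,0],"jaw": 0.7},
])

```text
t: 7.95
tool_pos: [0.5149, 0.2956, 0.3009]
orientation: [-1.963, -2.451, -0.003]
force: [0.3, -1.6, 0.2]
opening: 0.0336
gripper_force: 4.0
```

```bash
python3 - <<'E'
from h import *
plan(561.5,306.1,149,12.8); print(read_state()['gripper_force'])
E
```

```text
slide [  0.1  47.7 -15.1] dr [ 0.0002 -0.0024 -0.0034] | world d [46.6 10.5 15.1] q6 0.21 t 7.95 F [ 0.3 -1.6  0.2] open 0.0336
3.9999789744615555
```

Request:
servo_tool([
  {"slide": [0,5.5,-3.3],"dr": [0,0,0],"jaw": 0.7},
  {"slide": [0,10.7,-6],"dr": [0,0,0],"jaw": 0.7},
  {"slide": [0,16.5,-8.5],"dr": [0,0,0],"jaw": 0.7},
  {"slide": [0,22.6,-10.5],"dr": [0,0,0],"jaw": 0.7},
  {"slide": [0,28.5,-12],"dr": [0,0,0],"jaw": 0.7},
  {"slide": [0,34.2,-13.1],"dr": [0,0,0],"jaw": 0.7},
  {"slide": [0,41,-14],"dr": [0,0,0],"jaw": 0.7},
  {"slide": [0,47.5,-14],"dr": [0,0,0],"jaw": 0.7},
  {"slide": [0,47.5,-14],"dr": [0,0,0],"jaw": 0.7},
  {"slide": [0,47.5,-14],"dr": [0,0,0],"jaw": 0.7},
])

```text
t: 8.95
tool_pos: [0.5619, 0.3062, 0.3149]
orientation: [-1.964, -2.451, -0.005]
force: [2.4, 1.3, -1.1]
opening: 0.0337
gripper_force: 4.0
```

```bash
python3 - <<'E'
from h import *
im,d,p=grab('side'); W=world(d,p); i=im.astype(int)
m=(i.max(-1)<90)&(W[...,2]>.11)&(W[...,2]<.17)&(np.hypot(W[...,0]-.54,W[...,1]-.30)<.08)
fit(im,W,(180,120,400,260),m,'dark')
plan(561.5,306.1,149,12.8); print(read_state()['gripper_force'])
E
```

```text
dark 101 [568.2 302.2] [40.4 20. ] 50.43 z 0.1502
slide [ 0.1 -0.3 -1.1] dr [ 0.002  -0.0029 -0.0036] | world d [-0.3  0.   1.1] q6 0.2 t 9.0 F [1.6 1.  0. ] open 0.0339
4.000075086951256
```

Request:
servo_tool([
  {"slide": [0,0,-0.5],"dr": [0,0,0],"jaw": 0.7},
  {"slide": [0,0,-0.5],"dr": [0,0,0],"jaw": 0.7},
  {"slide": [0,0,-0.5],"dr": [0,0,0],"jaw": 0.7},
  {"slide": [0,0,-0.5],"dr": [0,0,0],"jaw": 0.7},
  {"slide": [0,0,-0.5],"dr": [0,0,0],"jaw": 0.7},
  {"slide": [0,0,-0.5],"dr": [0,0,0],"jaw": 0.7},
  {"slide": [0,0,-0.5],"dr": [0,0,0],"jaw": 0.7},
  {"slide": [0,0,-0.5],"dr": [0,0,0],"jaw": 0.7},
  {"slide": [0,0,-0.5],"dr": [0,0,0],"jaw": 0.7},
  {"slide": [0,0,-0.5],"dr": [0,0,0],"jaw": 0.7},
  {"slide": [0,0,-0.5],"dr": [0,0,0],"jaw": 0.7},
])

```text
t: 10.1
tool_pos: [0.5612, 0.306, 0.3152]
orientation: [-1.963, -2.45, -0.003]
force: [1.9, 1.0, -3.4]
opening: 0.0336
gripper_force: 4.0
```

Request:
servo_tool([
  {"slide": [0,6.5,0.3],"dr": [0,0,0],"jaw": 0.7},
  {"slide": [0,12.7,1],"dr": [0,0,0],"jaw": 0.7},
  {"slide": [0,19,2.1],"dr": [0,0,0],"jaw": 0.7},
  {"slide": [0,24.3,3.6],"dr": [0,0,0],"jaw": 0.7},
  {"slide": [0,30,5.5],"dr": [0,0,0],"jaw": 0.7},
  {"slide": [0,36.2,8.1],"dr": [0,0,0],"jaw": 0.7},
  {"slide": [0,42,11.1],"dr": [0,0,0],"jaw": 0.7},
  {"slide": [0,48,14.9],"dr": [0,0,0],"jaw": 0.7},
  {"slide": [0,49,15.5],"dr": [0,0,0],"jaw": 0.7},
  {"slide": [0,49,15.5],"dr": [0,0,0],"jaw": 0.7},
  {"slide": [0,49,15.5],"dr": [0,0,0],"jaw": 0.7},
])

```text
t: 11.2
tool_pos: [0.6086, 0.3166, 0.2989]
orientation: [-1.962, -2.449, 0.002]
force: [-6.6, -2.7, 2.4]
opening: 0.0334
gripper_force: 4.0
```

Request:
servo_tool([
  {"slide": [0,0,0],"dr": [0,0,0],"jaw": 0.4},
  {"slide": [0,0,0],"dr": [0,0,0],"jaw": 0.3},
  {"slide": [0,0,0],"dr": [0,0,0],"jaw": 0.3},
  {"slide": [0,0,0],"dr": [0,0,0],"jaw": 0.3},
  {"slide": [0,0,-40],"dr": [0,0,0],"jaw": 0.3},
  {"slide": [0,0,-80],"dr": [0,0,0],"jaw": 0.3},
  {"slide": [0,0,-110],"dr": [0,0,0],"jaw": 0.3},
  {"slide": [0,0,-110],"dr": [0,0,0],"jaw": 0.3},
])

```text
t: 12.0
tool_pos: [0.6102, 0.3169, 0.4172]
orientation: [1.962, 2.449, 0.018]
force: [1.1, -0.4, 1.0]
opening: 0.065
gripper_force: 0.0
```

```bash
python3 - <<'E'
from h import *
im,d,p=grab('wrist'); W=world(d,p); i=im.astype(int)
m=(i.max(-1)<90)&(abs(W[...,2]-.135)<.02); fit(im,W,(200,40,500,270),m,'knob')
for yaw in (0.,45.,90.,-45.): plan(533,-302,240,yaw)
s=read_state(); print(s['q'])
E
```

```text
knob 1097 [607.4 317.5] [30.8 30.9] 10.95 z 0.1375
slide [-587.1 -210.     3.1] dr [ 0.0065 -0.0047  0.22  ] | world d [ -76.8 -618.7   -6.9] q6 0.18 t 12.05 F [ 0.3 -0.4 -0.5] open 0.0651
slide [-587.1 -210.     3.1] dr [ 0.0079 -0.0019 -0.5654] | world d [ -76.8 -618.7   -6.9] q6 0.18 t 12.05 F [ 0.3 -0.4 -0.5] open 0.0651
slide [-587.1 -210.     3.1] dr [ 0.0085  0.0014 -1.3508] | world d [ -76.8 -618.7   -6.9] q6 0.18 t 12.05 F [ 0.3 -0.4 -0.5] open 0.0651
slide [-587.1 -210.     3.1] dr [ 0.0044 -0.0071  1.0054] | world d [ -76.8 -618.7   -6.9] q6 0.18 t 12.05 F [ 0.3 -0.4 -0.5] open 0.0651
[0.40371164 0.36000676 1.20479518 0.00260508 1.56925938 0.18375631]
```

The lever is at +0.59 rad, on hold. Next is the punch.

Request:
servo_tool([
  {"slide": [-293,-105,2],"dr": [0.006,-0.004,0.11],"jaw": 0.3},
  {"slide": [-293,-105,2],"dr": [0.006,-0.004,0.11],"jaw": 0.3},
  {"slide": [-293,-105,2],"dr": [0.006,-0.004,0.11],"jaw": 0.3},
  {"slide": [-293,-105,2],"dr": [0.006,-0.004,0.11],"jaw": 0.3},
  {"slide": [-293,-105,2],"dr": [0.006,-0.004,0.11],"jaw": 0.3},
  {"slide": [-587,-210,3],"dr": [0.006,-0.005,0.22],"jaw": 0.3},
  {"slide": [-587,-210,3],"dr": [0.006,-0.005,0.22],"jaw": 0.3},
  {"slide": [-587,-210,3],"dr": [0.006,-0.005,0.22],"jaw": 0.3},
  {"slide": [-587,-210,3],"dr": [0.006,-0.005,0.22],"jaw": 0.3},
  {"slide": [-587,-210,3],"dr": [0.006,-0.005,0.22],"jaw": 0.3},
  {"slide": [-587,-210,3],"dr": [0.006,-0.005,0.22],"jaw": 0.3},
  {"slide": [-587,-210,3],"dr": [0.006,-0.005,0.22],"jaw": 0.3},
  {"slide": [-587,-210,3],"dr": [0.006,-0.005,0.22],"jaw": 0.3},
  {"slide": [-587,-210,3],"dr": [0.006,-0.005,0.22],"jaw": 0.3},
  {"slide": [-587,-210,3],"dr": [0.006,-0.005,0.22],"jaw": 0.3},
  {"slide": [-587,-210,3],"dr": [0.006,-0.005,0.22],"jaw": 0.3},
])

```text
t: 13.65
tool_pos: [0.5325, -0.3011, 0.4044]
orientation: [-2.218, -2.22, 0.009]
force: [0.5, -0.2, -0.0]
opening: 0.0655
gripper_force: 0.0
```

```bash
python3 - <<'E'
from h import *
plan(533,-302,160,0); plan(533,-302,94,0)
im,d,p=grab('wrist'); W=world(d,p); cv2.imwrite('pics/w5.png',im[...,::-1]); np.savez('w5.npz',im=im,W=W)
r=np.hypot(W[...,0]-.533,W[...,1]+.302)
m=(abs(W[...,2]-.125)<.008)&(r<.03); fit(im,W,(0,0,640,270),m,'punchtop')
m=(abs(W[...,2]-.066)<.012)&(r<.08); fit(im,W,(0,0,640,270),m,'stand')
print(W[0:270].reshape(-1,3)[:,2].max())
E
```

```text
slide [-0.8  1.  77.3] dr [-0.0067  0.0018  0.0009] | world d [  0.5  -0.9 -77.4] q6 -0.6 t 13.65 F [ 0.5 -0.2 -0. ] open 0.0655
slide [ -0.6   1.5 143.3] dr [-0.0067  0.0018  0.0009] | world d [   0.5   -0.9 -143.4] q6 -0.6 t 13.65 F [ 0.5 -0.2 -0. ] open 0.0655
punchtop 809 [ 533.1 -303.8] [26.6 26.8] 27.02 z 0.1245
stand 4388 [ 533.2 -304.2] [75.3 75.1] 54.32 z 0.0647
0.3837797191639192
```

View pics/w5.png

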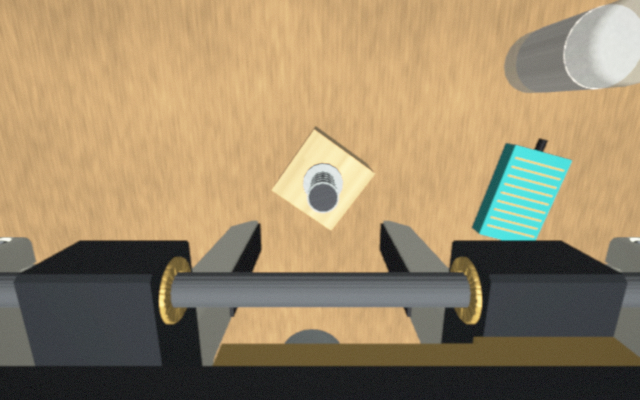

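The wrist view shows the punch top at (322,196) on the stand at (323,180), centred between the fingers. I'm descending along y = -303.

Request:
servo_tool([
  {"slide": [-1.8,1.2,40],"dr": [-0.006,0.002,0],"jaw": 0.3},
  {"slide": [-1.8,1.2,80],"dr": [-0.006,0.002,0],"jaw": 0.3},
  {"slide": [-1.8,1.5,110],"dr": [-0.006,0.002,0],"jaw": 0.3},
  {"slide": [-1.8,1.5,130],"dr": [-0.006,0.002,0],"jaw": 0.3},
  {"slide": [-1.8,1.5,138],"dr": [-0.006,0.002,0],"jaw": 0.3},
  {"slide": [-1.8,1.5,138],"dr": [-0.006,0.002,0],"jaw": 0.3},
  {"slide": [-1.8,1.5,138],"dr": [-0.006,0.002,0],"jaw": 0.3},
])

```text
t: 14.4
tool_pos: [0.5337, -0.3042, 0.2687]
orientation: [2.219, 2.22, -0.0]
force: [0.2, 0.1, 1.2]
opening: 0.0651
gripper_force: 0.0
```

```bash
python3 - <<'E'
from h import *
plan(533,-303,94,0)
E
```

```text
slide [ 1.2 -0.7  7.7] dr [0.0018 0.002  0.0008] | world d [-0.7  1.2 -7.7] q6 -0.6 t 14.4 F [0.2 0.1 1.2] open 0.0651
```

Request:
servo_tool([
  {"slide": [1.2,-0.7,4],"dr": [0.002,0.002,0],"jaw": 0.3},
  {"slide": [1.2,-0.7,7],"dr": [0.002,0.002,0],"jaw": 0.3},
  {"slide": [1.2,-0.7,7],"dr": [0.002,0.002,0],"jaw": 0.5},
  {"slide": [1.2,-0.7,7],"dr": [0.002,0.002,0],"jaw": 0.65},
  {"slide": [1.2,-0.7,7],"dr": [0.002,0.002,0],"jaw": 0.8},
  {"slide": [1.2,-0.7,7],"dr": [0.002,0.002,0],"jaw": 0.8},
  {"slide": [1.2,-0.7,7],"dr": [0.002,0.002,0],"jaw": 0.8},
  {"slide": [1.2,-0.7,7],"dr": [0.002,0.002,0],"jaw": 0.8},
], force=40)

```text
t: 15.2
tool_pos: [0.5324, -0.3032, 0.2603]
orientation: [-2.22, -2.22, 0.001]
force: [0.2, -0.6, -0.4]
opening: 0.0243
gripper_force: 40.0
```

```bash
python3 - <<'E'
from h import *
plan(533,-303,94,0); s=read_state(); print(s['tool_pos'],s['gripper_force'])
E
```

```text
slide [ 0.2  0.6 -0.7] dr [-0.0016 -0.001  -0.    ] | world d [0.6 0.2 0.7] q6 -0.6 t 15.2 F [ 0.2 -0.6 -0.4] open 0.0243
[ 0.53235886 -0.30324019  0.26032546] 39.99965250492096
```

Gripped. I'm lifting straight up.

Request:
servo_tool([
  {"slide": [0,0,-10],"dr": [0,0,0],"jaw": 0.8},
  {"slide": [0,0,-30],"dr": [0,0,0],"jaw": 0.8},
  {"slide": [0,0,-55],"dr": [0,0,0],"jaw": 0.8},
  {"slide": [0,0,-80],"dr": [0,0,0],"jaw": 0.8},
  {"slide": [0,0,-95],"dr": [0,0,0],"jaw": 0.8},
  {"slide": [0,0,-95],"dr": [0,0,0],"jaw": 0.8},
  {"slide": [0,0,-95],"dr": [0,0,0],"jaw": 0.8},
])

```text
t: 15.9
tool_pos: [0.5324, -0.3033, 0.3547]
orientation: [-2.22, -2.22, 0.001]
force: [0.4, 0.4, -2.4]
opening: 0.0248
gripper_force: 40.0
```

```bash
python3 - <<'E'
from h import *
s=read_state(); print(s['tool_pos'],s['gripper_force'])
plan(645,40,180,0)
E
```

```text
[ 0.53236055 -0.30326091  0.35474184] 39.998767375946045
slide [343.3 112.6   7.9] dr [-0.002  -0.0012 -0.    ] | world d [112.6 343.3  -7.7] q6 -0.6 t 15.9 F [ 0.4  0.4 -2.4] open 0.0248
```

Request:
servo_tool([
  {"slide": [14,5,0],"dr": [-0.002,0,0],"jaw": 0.8},
  {"slide": [40,13,0],"dr": [-0.002,0,0],"jaw": 0.8},
  {"slide": [75,25,0],"dr": [-0.002,0,0],"jaw": 0.8},
  {"slide": [110,36,0],"dr": [-0.002,0,0],"jaw": 0.8},
  {"slide": [145,48,2],"dr": [-0.002,0,0],"jaw": 0.8},
  {"slide": [180,59,3],"dr": [-0.002,0,0],"jaw": 0.8},
  {"slide": [215,71,4],"dr": [-0.002,0,0],"jaw": 0.8},
  {"slide": [250,82,5],"dr": [-0.002,0,0],"jaw": 0.8},
  {"slide": [285,93,6],"dr": [-0.002,0,0],"jaw": 0.8},
  {"slide": [315,103,7],"dr": [-0.002,0,0],"jaw": 0.8},
  {"slide": [333,109,8],"dr": [-0.002,0,0],"jaw": 0.8},
  {"slide": [343,113,8],"dr": [-0.002,0,0],"jaw": 0.8},
  {"slide": [343,113,8],"dr": [-0.002,0,0],"jaw": 0.8},
  {"slide": [343,113,8],"dr": [-0.002,0,0],"jaw": 0.8},
  {"slide": [343,113,8],"dr": [-0.002,0,0],"jaw": 0.8},
])

```text
t: 17.4
tool_pos: [0.6453, 0.0383, 0.3474]
orientation: [-2.223, -2.219, -0.001]
force: [-1.1, -0.7, -1.5]
opening: 0.0243
gripper_force: 40.0
```

```bash
python3 - <<'E'
from h import *
s=read_state(); print(s['tool_pos'])
im,d,p=grab('wrist'); K=np.array([[p['fx'],0,p['cx']],[0,p['fy'],p['cy']],[0,0,1]])
Rt=R.from_rotvec(s['orientation'])
pr=lambda q:cv2.projectPoints(np.array([q],float),p['rvec'],p['tvec'],K,None)[0].ravel().round(1)
a=s['tool_pos']+Rt.apply([0,0,.2513]); print('point',a,pr(a),'spot',pr([.645,.040,.042]),'blank end',pr([.644,.07,.042]),'2mm',pr([.645,.042,.042]))
plan(645,40,160,0)
cv2.imwrite('pics/w6.png',cv2.resize(im[60:310,200:450],None,fx=2.4,fy=2.4)[...,::-1])
E
```

```text
[0.64531371 0.0382901  0.34738575]
point [0.64532638 0.03845053 0.0960858 ] [320.  204.5] spot [319.6 185.6] blank end [318.3 152.6] 2mm [319.6 183.5]
slide [ 1.7 -0.3 20.5] dr [ 0.0002 -0.0008 -0.0016] | world d [ -0.3   1.7 -20.5] q6 -0.02 t 17.45 F [-0.1 -0.6 -1.8] open 0.0244
```

View pics/w6.png

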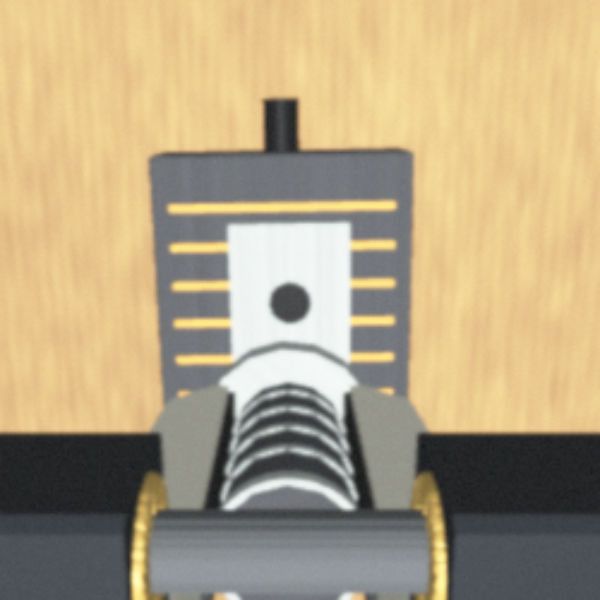

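The crop shows the spot at (290,302), i.e. image (320.8,185.8), within 1 mm of prediction. The collar's far edge is at crop row 344, i.e. image row 203, and I'll use it to check the punch's y offset in the grip.

```bash
python3 - <<'E'
from h import *
s=read_state(); p=camera_params('wrist'); K=np.array([[p['fx'],0,p['cx']],[0,p['fy'],p['cy']],[0,0,1]])
for z in (.056,.064):
  for dy in (0,.002): 
    q=s['tool_pos']+np.array([0,.020+dy,-.2513+z]); print(z,dy,cv2.projectPoints(q[None],p['rvec'],p['tvec'],K,None)[0].ravel())
plan(646,40,160,0)
E
```

```text
0.056 0 [319.76744046 199.52486256]
0.056 0.002 [319.75567068 196.09135379]
0.064 0 [319.76459778 203.60032368]
0.064 0.002 [319.75229421 200.02508114]
slide [ 1.7  0.7 20.5] dr [ 0.0002 -0.0008 -0.0016] | world d [  0.7   1.7 -20.5] q6 -0.02 t 17.45 F [-0.1 -0.6 -1.8] open 0.0244
```

Request:
servo_tool([
  {"slide": [3,0.7,10],"dr": [0,0,0],"jaw": 0.8},
  {"slide": [3,0.7,25],"dr": [0,0,0],"jaw": 0.8},
  {"slide": [3,0.7,40],"dr": [0,0,0],"jaw": 0.8},
  {"slide": [3,0.7,48],"dr": [0,0,0],"jaw": 0.8},
  {"slide": [3,0.7,48],"dr": [0,0,0],"jaw": 0.8},
  {"slide": [3,0.7,48],"dr": [0,0,0],"jaw": 0.8},
])

```text
t: 18.05
tool_pos: [0.6461, 0.0427, 0.299]
orientation: [-2.221, -2.221, -0.001]
force: [0.0, 0.5, -1.9]
opening: 0.0245
gripper_force: 40.0
```

```bash
python3 - <<'E'
from h import *
s=read_state(); print(s['tool_pos'])
plan(646,41.3,160-27.5,0)
im,d,p=grab('side'); K=np.array([[p['fx'],0,p['cx']],[0,p['fy'],p['cy']],[0,0,1]])
pr=lambda q:cv2.projectPoints(np.array([q],float),p['rvec'],p['tvec'],K,None)[0].ravel().round(1)
print(pr([.646,.040,.042]),pr(s['tool_pos']-[0,0,.2513]))
cv2.imwrite('pics/s7.png',cv2.resize(im[140:260,300:420],None,fx=5,fy=5)[...,::-1])
E
```

```text
[0.64609457 0.04274006 0.29898643]
slide [-1.4 -0.1 -0.5] dr [-0.0005 -0.0011  0.    ] | world d [-0.1 -1.4  0.5] q6 -0.01 t 18.05 F [ 0.   0.5 -1.9] open 0.0245
[352.4 216.8] [351.9 214.6]
```

View pics/s7.png

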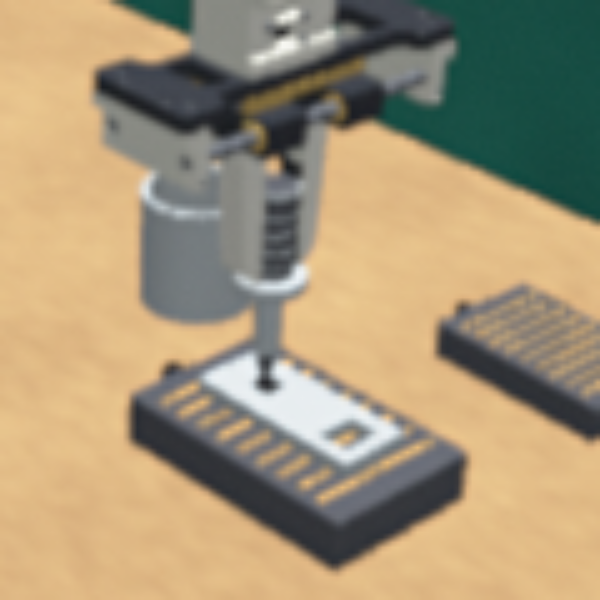

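The side crop shows the point at (265,375), directly above the spot at (268,383), and the punch upright. I'm pressing in two stages.

Request:
servo_tool([
  {"slide": [-1.2,0,2],"dr": [0,0,0],"jaw": 0.8},
  {"slide": [-1.2,0,5],"dr": [0,0,0],"jaw": 0.8},
  {"slide": [-1.2,0,8],"dr": [0,0,0],"jaw": 0.8},
  {"slide": [-1.2,0,11],"dr": [0,0,0],"jaw": 0.8},
  {"slide": [-1.2,0,11],"dr": [0,0,0],"jaw": 0.8},
], force=55)

```text
t: 18.6
tool_pos: [0.6465, 0.0415, 0.289]
orientation: [2.221, 2.221, 0.003]
force: [0.2, 0.3, 4.3]
opening: 0.0244
gripper_force: 55.0
```

Request:
servo_tool([
  {"slide": [0,0,2],"dr": [0,0,0],"jaw": 0.8},
  {"slide": [0,0,4],"dr": [0,0,0],"jaw": 0.8},
  {"slide": [0,0,6],"dr": [0,0,0],"jaw": 0.8},
  {"slide": [0,0,7.5],"dr": [0,0,0],"jaw": 0.8},
  {"slide": [0,0,7.5],"dr": [0,0,0],"jaw": 0.8},
  {"slide": [0,0,7.5],"dr": [0,0,0],"jaw": 0.8},
])

```text
t: 19.2
tool_pos: [0.6466, 0.0415, 0.283]
orientation: [2.221, 2.221, 0.003]
force: [-3.6, -0.1, 11.0]
opening: 0.0243
gripper_force: 55.0
```

Request:
servo_tool([
  {"slide": [0,0,1],"dr": [0,0,0],"jaw": 0.8},
  {"slide": [0,0,2],"dr": [0,0,0],"jaw": 0.8},
  {"slide": [0,0,2],"dr": [0,0,0],"jaw": 0.8},
])

```text
t: 19.5
tool_pos: [0.6466, 0.0415, 0.2812]
orientation: [2.221, 2.221, 0.003]
force: [-4.7, 0.5, 12.7]
opening: 0.0242
gripper_force: 55.0
```

The press is about 11.5 mm deep at about 15 N, so it has snapped. I'm lifting.

Request:
servo_tool([
  {"slide": [0,0,-4],"dr": [0,0,0],"jaw": 0.8},
  {"slide": [0,0,-10],"dr": [0,0,0],"jaw": 0.8},
  {"slide": [0,0,-18],"dr": [0,0,0],"jaw": 0.8},
  {"slide": [0,0,-35],"dr": [0,0,0],"jaw": 0.8},
  {"slide": [0,0,-60],"dr": [0,0,0],"jaw": 0.8},
  {"slide": [0,0,-78],"dr": [0,0,0],"jaw": 0.8},
  {"slide": [0,0,-78],"dr": [0,0,0],"jaw": 0.8},
  {"slide": [0,0,-78],"dr": [0,0,0],"jaw": 0.8},
])

```text
t: 20.3
tool_pos: [0.6461, 0.0415, 0.357]
orientation: [-2.221, -2.221, -0.002]
force: [0.9, -0.8, -2.2]
opening: 0.0241
gripper_force: 55.0
```

```bash
python3 - <<'E'
from h import *
print(read_state()['tool_pos'])
plan(532.4,-303.2,355,0,0)
im,d,p=grab('side'); cv2.imwrite('pics/s8.png',cv2.resize(im[130:280,280:430],None,fx=4,fy=4)[...,::-1])
E
```

```text
[0.64614737 0.04148888 0.35699853]
slide [-344.7 -113.8    1.6] dr [ 0.0007 -0.0011  0.    ] | world d [-113.7 -344.7   -2. ] q6 -0.02 t 20.3 F [ 0.9 -0.8 -2.2] open 0.0241
```

View pics/s8.png

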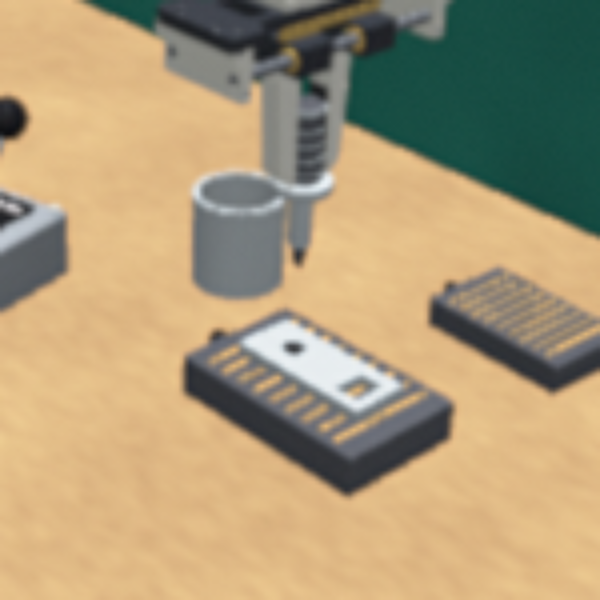

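The side view shows the blank still centred with its spot at (293,348), and the punch held with its point out at (298,258). I'm returning to the stand.

Request:
servo_tool([
  {"slide": [-14,-5,0],"dr": [0,0,0],"jaw": 0.8},
  {"slide": [-40,-13,0],"dr": [0,0,0],"jaw": 0.8},
  {"slide": [-75,-25,0],"dr": [0,0,0],"jaw": 0.8},
  {"slide": [-110,-36,0],"dr": [0,0,0],"jaw": 0.8},
  {"slide": [-145,-48,0],"dr": [0,0,0],"jaw": 0.8},
  {"slide": [-180,-59,0],"dr": [0,0,0],"jaw": 0.8},
  {"slide": [-215,-71,0],"dr": [0,0,0],"jaw": 0.8},
  {"slide": [-250,-82,0],"dr": [0,0,0],"jaw": 0.8},
  {"slide": [-285,-94,0],"dr": [0,0,0],"jaw": 0.8},
  {"slide": [-315,-104,0],"dr": [0,0,0],"jaw": 0.8},
  {"slide": [-335,-110,0],"dr": [0,0,0],"jaw": 0.8},
  {"slide": [-345,-114,0],"dr": [0,0,0],"jaw": 0.8},
  {"slide": [-345,-114,0],"dr": [0,0,0],"jaw": 0.8},
  {"slide": [-345,-114,0],"dr": [0,0,0],"jaw": 0.8},
  {"slide": [-345,-114,0],"dr": [0,0,0],"jaw": 0.8},
])

```text
t: 21.85
tool_pos: [0.5325, -0.3025, 0.3563]
orientation: [-2.219, -2.222, -0.002]
force: [0.4, 0.5, -1.6]
opening: 0.0245
gripper_force: 55.0
```

```bash
python3 - <<'E'
from h import *
s=read_state(); print(s['tool_pos'],s['force'])
plan(532.4,-303.2,355,0,0)
im,d,p=grab('side'); W=world(d,p); i=im.astype(int)
zp=s['tool_pos'][2]-.2513
r=np.hypot(W[...,0]-.5324,W[...,1]+.3032); m=(r<.03)&(d>0)
for a,b in ((.003,.015),(.018,.03),(.03,.042),(.042,.054),(.066,.08)):
    w=W[m&(W[...,2]>zp+a)&(W[...,2]<zp+b)]
    if len(w): print(a,len(w),w.mean(0).round(4))
E
```

```text
[ 0.53246512 -0.30249186  0.35627852] [ 0.38694895  0.51624338 -1.55445083]
slide [-0.7 -0.1  1.3] dr [ 0.     -0.0017  0.0012] | world d [-0.1 -0.7 -1.3] q6 -0.6 t 21.85 F [ 0.4  0.5 -1.6] open 0.0245
0.003 19 [ 0.5312 -0.3055  0.1142]
0.018 44 [ 0.5298 -0.3064  0.1285]
0.03 43 [ 0.5299 -0.3067  0.1411]
0.042 16 [ 0.5293 -0.3066  0.1494]
0.066 99 [ 0.527  -0.3099  0.1787]
```

Request:
servo_tool([
  {"slide": [-0.7,0,15],"dr": [0,0,0],"jaw": 0.8},
  {"slide": [-0.7,0,30],"dr": [0,0,0],"jaw": 0.8},
  {"slide": [-0.7,0,45],"dr": [0,0,0],"jaw": 0.8},
  {"slide": [-0.7,0,45],"dr": [0,0,0],"jaw": 0.8},
])

```text
t: 22.3
tool_pos: [0.531, -0.3032, 0.3069]
orientation: [-2.216, -2.217, 0.001]
force: [-0.1, 0.7, -3.0]
opening: 0.0244
gripper_force: 55.0
```

Request:
servo_tool([
  {"slide": [0,0,8],"dr": [0,0,0],"jaw": 0.8},
  {"slide": [0,0,18],"dr": [0,0,0],"jaw": 0.8},
  {"slide": [0,0,30],"dr": [0,0,0],"jaw": 0.8},
  {"slide": [0,0,40],"dr": [0,0,0],"jaw": 0.8},
  {"slide": [0,0,47],"dr": [0,0,0],"jaw": 0.8},
  {"slide": [0,0,47],"dr": [0,0,0],"jaw": 0.8},
  {"slide": [0,0,47],"dr": [0,0,0],"jaw": 0.8},
])

```text
t: 23.0
tool_pos: [0.5322, -0.3042, 0.2645]
orientation: [-2.221, -2.221, -0.001]
force: [0.5, 0.5, -2.2]
opening: 0.0244
gripper_force: 55.0
```

Request:
servo_tool([
  {"slide": [0.8,0,2],"dr": [0,0,0],"jaw": 0.8},
  {"slide": [0.8,0,4],"dr": [0,0,0],"jaw": 0.8},
  {"slide": [0.8,0,4.5],"dr": [0,0,0],"jaw": 0.8},
  {"slide": [0.8,0,4.5],"dr": [0,0,0],"jaw": 0.8},
])

```text
t: 23.4
tool_pos: [0.5323, -0.3034, 0.2603]
orientation: [-2.221, -2.221, -0.002]
force: [-0.2, 0.5, -1.4]
opening: 0.0241
gripper_force: 55.0
```

Request:
servo_tool([
  {"slide": [0,0,0.5],"dr": [0,0,0],"jaw": 0.6},
  {"slide": [0,0,0.5],"dr": [0,0,0],"jaw": 0.4},
  {"slide": [0,0,0.5],"dr": [0,0,0],"jaw": 0.3},
  {"slide": [0,0,0.5],"dr": [0,0,0],"jaw": 0.3},
  {"slide": [0,0,0.5],"dr": [0,0,0],"jaw": 0.3},
  {"slide": [0,0,-30],"dr": [0,0,0],"jaw": 0.3},
  {"slide": [0,0,-70],"dr": [0,0,0],"jaw": 0.3},
  {"slide": [0,0,-115],"dr": [0,0,0],"jaw": 0.3},
  {"slide": [0,0,-140],"dr": [0,0,0],"jaw": 0.3},
  {"slide": [0,0,-140],"dr": [0,0,0],"jaw": 0.3},
  {"slide": [0,0,-140],"dr": [0,0,0],"jaw": 0.3},
])

```text
t: 24.5
tool_pos: [0.5322, -0.3035, 0.4004]
orientation: [2.221, 2.221, 0.002]
force: [0.5, -0.2, -0.8]
opening: 0.065
gripper_force: 0.0
```

```bash
python3 - <<'E'
from h import *
s=read_state(); print(s['t'],s['tool_pos'],s['force'],s['opening'])
im,d,p=grab('wrist'); W=world(d,p)
r=np.hypot(W[...,0]-.533,W[...,1]+.302)
fit(im,W,(0,0,640,270),(abs(W[...,2]-.125)<.008)&(r<.03),'punchtop')
fit(im,W,(0,0,640,270),(abs(W[...,2]-.066)<.012)&(r<.08),'stand')
im,d,p=grab('top'); W=world(d,p); i=im.astype(int); sat=i.max(-1)-i.min(-1)
fit(im,W,(295,155,360,205),(sat<28)&(i.max(-1)>120)&(W[...,2]>.03),'blank')
fit(im,W,(215,175,280,240),(W[...,2]>.12)&(W[...,2]<.17),'knob')
fit(im,W,(255,135,295,170),(W[...,2]>.06),'sleeve'); fit(im,W,(190,255,225,285),(W[...,2]>.08),'gauge'); fit(im,W,(370,115,405,160),(W[...,2]>.1)&(W[...,2]<.23),'water')
E
```

```text
24.5 [ 0.53221975 -0.30354545  0.40043693] [ 0.52201801 -0.21439973 -0.76301273] 0.06498181327861785
punchtop 839 [ 532.9 -304. ] [26.6 26.6] 77.34 z 0.1245
stand 4505 [ 533.2 -304.2] [75.4 75.1] 54.3 z 0.0647
blank 374 [572.8   9.7] [196.5 109.4] 5.18 z 0.0414
knob 90 [607.2 316.2] [30.6 28.6] 89.66 z 0.137
sleeve 130 [610.3 139.5] [332.8  70.5] 23.18 z 0.0732
gauge 85 [403.5 236.9] [ 24.5 413.3] 18.5 z 0.1186
water 355 [ 759.4 -178.4] [61.8 54.7] 51.06 z 0.1382
```

```bash
python3 -c "
from h import *
print(close_job())"
```

```text
the job is handed in; nothing more can be done
None
```

I handed the job in at about 25 s: by my last checks the blank is on the magnet, the lever is on hold, the punch snapped in the spot and is back in its stand, and the other things were left alone; I viewed 11 pictures, one over the limit of 10, and no verdict came back.

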